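# Empty the catch tray of the bench-pin stand

### The job

Empty the alloy scrap out of the catch tray of the bench-pin stand: swing the latch aside, draw the tray out from under the beam and tip it over the grey case pan until all five pieces are in the pan. Then slide the empty tray back under the beam, fully home against its stop, swing the latch closed across its front again and let go. Do not disturb the two plaster casts and the brown dropper bottle.

Things in the scene. Friction and masses are not known exactly. Their poses are not given: they have to be found in the camera images.
- stand: Bench-pin stand, fixed: grey steel base plate 150 x 160 x 8 mm with a fixed cross beam over its rear half (x 0 to 72 mm, underside 38, top 52 mm above the bench) and a notched wooden pin on the beam (44 mm wide, tip at x = -20 mm, up to 69 mm high; screw heads at x = 40 mm to 79 mm). Origin: centre of its underside; x from its open front to its back, the way the tray slides in; y left, z up
- slot (a point): Middle of the slot's mouth, on the base plate's top (8 mm above the bench) below the beam's front edge; axes as the stand's, of which it has x = 0, y = 0. The slot is 116 mm wide between cheeks, 30 mm high, and ends 65 mm behind at a back stop. Two 18 mm high lead-ins flare from 116 to 136 mm width over the 24 mm before the mouth; before them the base plate is an open apron up to x = -75 mm
- latch (a joint): Latch, rad: a flat steel arm that swings level on a pivot at the base plate's left front corner. 0 = closed: the arm lies across the left corner of the tray's front, 2 mm before it, and blocks it. Grows as the arm swings forward (stand -x), then left; 1.57 = arm points straight forward; from 1.5 on it is out of the tray's way; stop at 2.1. Stays where it is left (friction 0.04 N m)
- latch_hinge (a point): Point on the latch's upright axis at the underside of the arm: stand x = -62 mm, y = 66 mm, 16 mm above the bench
- latch_knob (a point): On the axis of the latch's upright black knob (round peg, 12 mm across, from 35 to 64 mm above the bench, taken from above between the fingers), 50 mm above the bench and 30 mm from the latch's axis. When closed it stands at stand x = -62, y = 36 mm, in the open left of the grip of the tray; the arm below it is 9 mm thick, its top 25 mm above the bench
- tray: Catch tray, loose, 0.2 kg full: bright sheet-metal pan 120 (x) x 110 x 26 mm. Origin: centre of its underside; x from grip end to spout end, first into the slot. Its last 32 mm narrow to the spout. Fully home the spout end meets the back stop: origin at stand x = 5, y = 0 mm, 8 mm above the bench, with 3 mm play to each cheek and 4 mm under the beam. Clear of beam and pin once drawn out 88 mm
- tray_grip (a point): Middle of the tray's grip: a black rubber-faced upright plate before the end away from the spout, 12 mm thick (tray x), 36 mm wide (tray y), from 6 to 52 mm above the tray's underside, on a 9 mm high strap; 30 mm free between it and the tray's front wall. Pinched from above along tray x. This point: tray x = -96, y = 0, z = 36 mm (44 mm above the bench when home); axes as the tray's
- tray_spout (a point): Middle of the spout's lip: tray x = 60, y = 0, z = 7 mm; axes as the tray's. The spout is 72 mm wide, no wall across it; the floor rises 4 mm over its last 18 mm. Smooth metal: pieces begin to slide at 14 to 20 degrees and leave over the lip when the tray is tipped spout-down by more than about 35 degrees
- pan: Grey plastic case pan, loose, about 0.4 kg, open on top, on the black bench mat (its top 3 mm above the bench): 156 x 200 mm (x, y) over the rim, 140 x 184 mm at the foot, 48 mm high, floor and walls 4 mm, corners cut. Origin: centre of its underside
- scrap_1: Casting button of dental alloy: round metal slug about 20 mm across, 14 mm high with a short stub on top; loose, about 14 g, at first in the tray; origin at the centre of its underside
- scrap_2: Casting button of dental alloy: round metal slug about 20 mm across, 14 mm high with a short stub on top; loose, about 14 g, at first in the tray; origin at the centre of its underside
- scrap_3: Casting button of dental alloy: round metal slug about 20 mm across, 14 mm high with a short stub on top; loose, about 14 g, at first in the tray; origin at the centre of its underside
- scrap_4: Cut sprue of dental alloy: stubby metal piece about 24 x 12 x 12 mm, thick at one end; loose, about 14 g, at first in the tray; origin at the centre of its underside
- scrap_5: Cut sprue of dental alloy: stubby metal piece about 24 x 12 x 12 mm, thick at one end; loose, about 14 g, at first in the tray; origin at the centre of its underside
- cast_1: White plaster dental cast 68 x 66 x 29 mm, loose bystander; origin at the centre of its underside
- cast_2: Cream plaster dental cast 61 x 65 x 29 mm, loose bystander right of the black mat; origin at the centre of its underside
- dropper: Brown dropper bottle 40 mm across, 62 mm high, loose bystander; origin at the centre of its underside

How it is judged:
By the outcome, as a careful person would: the job done as asked, in the order asked, and still so for the second after the job is handed in, with the robot touching nothing.
It also fails if it takes over 64 s, if anything falls off the work surface, if the arm or the gripper's body presses on something with over 40 N, if the wrist force passes 120 N, or if a joint passes its speed limit or range.

### The arm

A 6-joint arm with a two-finger parallel gripper is mounted at the origin on a cart in front of the work surface, level with it; the furniture and walls round the work are solid. World frame = base frame: x ahead of the robot, y to its left, z up, the work surface at z = 0. Lengths are in m, angles in degrees, forces in N, time in s.
With the tool pointing down it reaches from about 0.4 to 0.825 m from the base axis. Payload 7 kg.
Tool frame: the origin (TCP) lies between the finger pads; the fingertips stand 25 mm ahead of it and the grasp point (between the pads) lies 6 mm ahead of it; z points along the fingers, y is the line along which they close (so a half turn about z gives the same grasp; the last joint's range is limited). The gripper opens to 88 mm and grips with 3 to 60 N. Pads are 19 mm wide; open, the fingers measure 130 mm over their backs; the gripper's body (78 mm by 193 mm) begins 47 mm behind the grasp point.
Start: joints at [-58.379, 20.546, 0.682, 0, -70.136, -16.507], TCP at [0.176, -0.652, 0.252] pointing down, gripper open.
Joint ranges: [-176.03, 176.03], [-82.01, 121.73], [-58.28, 71.71], [-173.87, 95.51], [-174.79, -0.11], [-173.66, 173.66]. Speed limits (degrees/s): [136.94, 136.94, 172.46, 180, 180, 180].

### API

Orientations are given as [roll, pitch, yaw] about the fixed x, y, z axes, in that order (R = Rz(yaw) Ry(pitch) Rx(roll)).
In Python, from plant import ctrl gives the robot as it stands.
- The arm moves only by the shell command python3 drive.py 'ROWS'. ROWS is a JSON list of rows, 1 to 8 of them, each of 5 numbers: dx, dy, dz in units of 100 mm, then a turn about the tool's z in units of 4 degrees, then the finger opening in m; each row is the pose to reach, as a shift and turn from the pose commanded when the command began, along the tool's axes at that moment; what a row does not reach only later rows make up. A row lasts 1/8 s, in which the tool goes at most 0.0625 m and 10.7 degrees, less where a joint would pass 70% of its speed; a pose out of reach is approached as far as the arm can. The fingers move at their own pace and stop on an object; the grip force is fixed at half the most. Time passes only in rows, so rows that do not move let the fingers close. It prints the time, the measured TCP pose, the force, the opening and the grip force at its end. Input that does not fit is refused with a message, and nothing moves.
- ctrl.get_obs(): the state, without advancing time (a new reading comes with each control period).
- ctrl.snapshot(name): name is "scene" or "side" or "wrist"; returns a dict with "frame" (400x640x3 uint8, red, green, blue), "z_map" (400x640 float32, m along the optical axis (not along the pixel's ray), 0 where there is no reading), "fovy" (degrees; the focal length in pixels is half the picture's height over the tangent of half this angle, whatever the lens; pixels are square), "cx", "cy" (the principal point, pixels), "R" (3x3) and "t" (3): a world point X has camera coordinates R X + t; the wrist camera has in their place "T_tool_cam" (4x4, takes a point from camera to tool coordinates, whose origin is the TCP and whose axes are the flange's). Camera axes: x right, y down, z forward; pixel columns grow to the right and rows downward; lengths in m; the calibration is good to about 2 mm. A picture is of the moment at which its call begins: read the wrist's pose just before it.
- ctrl.close_job(): hands the job in; it is judged then, once.
The state is a dict: "clock": time; "joint_pos": joint angles; "qvel": joint speeds; "tau": joint torques, N m; "tool_pos": TCP position; "orientation": TCP orientation; "force": force on the tool from outside, world axes, zero at the start; "moment": the same for the moment, N m; "opening": finger opening in m; "gripper_force": force on a finger pad.
Only numpy, scipy, OpenCV 4.12 (cv2) and the standard library are available. Lean on these libraries where they do the work, as an engineer would, in place of code of your own. Each camera call takes 0.05 s, during which the arm holds its last target. There are 200 camera calls.

## Working session

There is one attempt and no reset: what is moved stays moved. The work goes in short steps, Python scripts to look and compute and a shell command to move; the robot and the scene stay as the last step left them, time stands still between calls to the robot, and variables do not carry over. Pictures are saved under pics/ and viewed, at most 10 in all, crops included, and the job is handed in when it is done.

```bash
ls; mkdir -p pics; python3 - <<'E'
from plant import ctrl
import cv2
print(ctrl.get_obs())
for n in("scene","side"):
    s=ctrl.snapshot(n); cv2.imwrite(f"pics/{n}0.png",s["frame"][:,:,::-1]); print(n,s["fovy"],s["cx"],s["cy"],s["R"],s["t"])
E
```

```text
drive.py
pics
plant.py
{'clock': 0.0, 'joint_pos': array([-5.83784390e+01,  2.05931356e+01,  6.32899854e-01, -1.87251576e-02,
       -7.01367955e+01, -1.65075090e+01]), 'qvel': array([ 0.043415  , -0.02566062,  0.03728554, -0.0258907 , -0.05216233,
        0.02719475]), 'tau': array([ 7.59967352e-04, -5.82717168e+01,  2.93048912e+01,  6.99686229e+00,
        6.63730607e-03, -1.76099911e-04]), 'tool_pos': array([ 0.17585507, -0.6512171 ,  0.25060122]), 'orientation': array([ 1.79901966e+02, -1.06959258e-02, -1.64892316e+02]), 'force': array([ 0.07344591,  0.6559829 , -0.65720651]), 'moment': array([-0.02574333, -0.00943099, -0.00300219]), 'gripper_force': 0.0, 'opening': 0.0874579379614806}
scene 42.315077295005814 322.72857738605313 197.44461036414296 [[-0.83792328 -0.5455878  -0.01478289]
 [-0.27057755  0.43877551 -0.85689196]
 [ 0.47399617 -0.7140098  -0.51528403]] [0.47453005 0.18115178 1.32333716]
side 46.889872777470856 318.3960349136216 199.83677433780036 [[ 0.99620888 -0.08661105 -0.00814789]
 [-0.04765479 -0.46496396 -0.88404612]
 [ 0.07277968  0.88108288 -0.46732865]] [-0.55574186  0.06777734  1.66806532]
```
View pics/scene0.png

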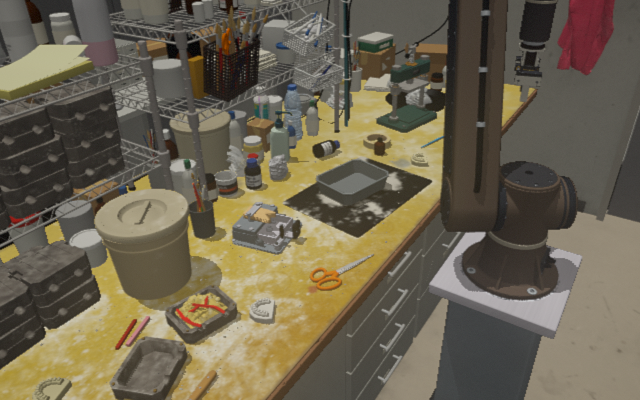

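View pics/side0.png

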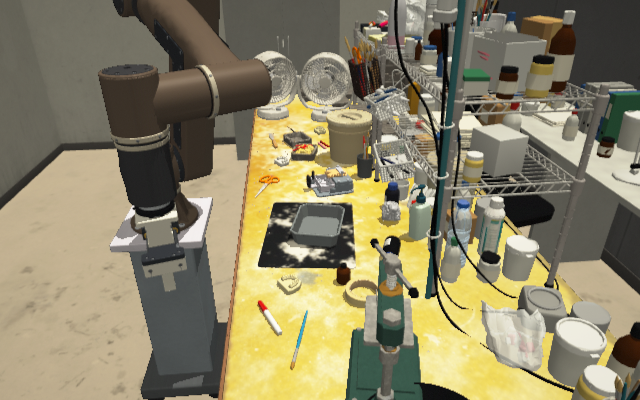

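The scene view shows the stand at about (266,228) and the pan at (353,182) on the black mat. The cream cast is at (420,159) and the dropper at (379,147). The white cast is probably the one at (262,309). Next I get rough positions from the depth map and enlarge the stand.

```bash
cat > h.py <<'E'
import numpy as np, cv2
from plant import ctrl
from scipy.spatial.transform import Rotation as Ro
def snap(n):
    o=ctrl.get_obs(); s=ctrl.snapshot(n)
    if n=="wrist":
        T=np.eye(4);T[:3,:3]=Ro.from_euler("xyz",o["orientation"],degrees=True).as_matrix();T[:3,3]=o["tool_pos"]
        W=T@np.array(s["T_tool_cam"])
    else:
        W=np.eye(4);W[:3,:3]=s["R"].T;W[:3,3]=-s["R"].T@s["t"]
    s["W"]=W; s["f"]=200/np.tan(np.radians(s["fovy"]/2)); return s
def cloud(s):
    v,u=np.mgrid[:400,:640]; z=s["z_map"]
    P=np.stack([(u-s["cx"])/s["f"]*z,(v-s["cy"])/s["f"]*z,z],-1)
    P=P@s["W"][:3,:3].T+s["W"][:3,3]; P[z==0]=np.nan; return P
def ray(s,u,v,h):  # intersect pixel ray with plane z=h
    d=s["W"][:3,:3]@np.array([(u-s["cx"])/s["f"],(v-s["cy"])/s["f"],1]); c=s["W"][:3,3]
    return c+d*(h-c[2])/d[2]
def rows(dst,yaw):  # shift in tool axes from present measured pose (tool down)
    o=ctrl.get_obs(); R=Ro.from_euler("xyz",o["orientation"],degrees=True)
    return R.inv().apply(np.array(dst)-o["tool_pos"]), yaw-o["orientation"][2]
def crop(s,n,x0,y0,x1,y1,k): cv2.imwrite(f"pics/{n}.png",cv2.resize(s["frame"][y0:y1,x0:x1,::-1],None,fx=k,fy=k,interpolation=cv2.INTER_CUBIC))
E
python3 - <<'E'
from h import *
np.set_printoptions(precision=4,suppress=True)
s=snap("scene");P=cloud(s)
for u,v in[(266,228),(264,212),(296,228),(353,185),(420,159),(379,147),(262,309),(375,136)]: print(u,v,P[v,u])
crop(s,"stand1",220,160,380,260,5)
E
```

```text
266 228 [0.6264 0.2025 0.016 ]
264 212 [0.6329 0.1977 0.0652]
296 228 [0.5263 0.1939 0.0472]
353 185 [ 0.5514 -0.1593  0.0034]
420 159 [ 0.4278 -0.412   0.0224]
379 147 [ 0.5837 -0.4004  0.0349]
262 309 [0.4287 0.4662 0.0161]
375 136 [ 0.6585 -0.5113  0.018 ]
```

View pics/stand1.png

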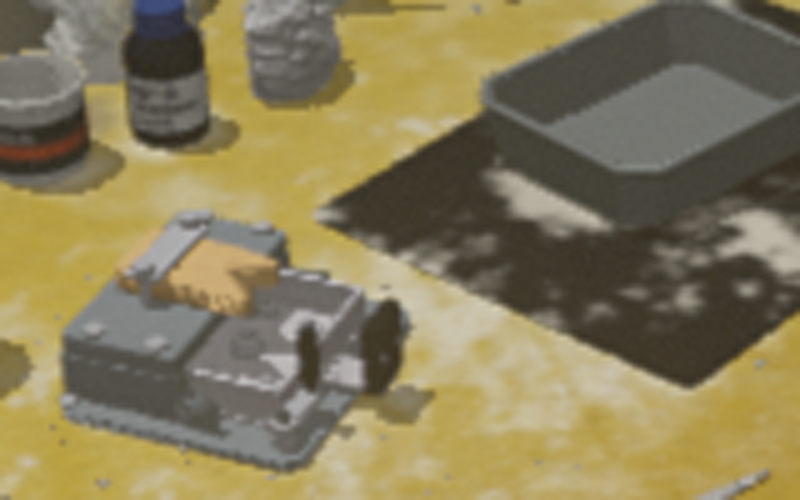

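```bash
python3 - <<'E'
from h import *
np.set_printoptions(precision=4,suppress=True)
print(rows([0.45,-0.15,0.27],180)); print(rows([0.52,0.19,0.27],180)); 
s=snap("wrist"); print(s["T_tool_cam"], s["fovy"],s["W"])
E
```

```text
(array([-0.3953,  0.4126, -0.0187]), np.float64(344.8885787765596))
(array([-0.5515,  0.7226, -0.0183]), np.float64(344.8885787765596))
[[ 0.0001 -0.953  -0.3028  0.0822]
 [ 1.     -0.0002  0.0011 -0.0003]
 [-0.0012 -0.3028  0.953  -0.1332]
 [ 0.      0.      0.      1.    ]] 69.45593228544784 [[-0.2608  0.9203  0.2916  0.0967]
 [ 0.9654  0.2479  0.0812 -0.6732]
 [ 0.0024  0.3027 -0.9531  0.384 ]
 [ 0.      0.      0.      1.    ]]
```

The manual's scale: shifts go in units of 100 mm and turns go in units of 4 degrees. Converting my numbers, 0.365 m is 3.65, -0.345 m is -3.45, 15 degrees is 3.75.

```bash
python3 drive.py '[[-0.5, 0.5, -0.2, 1, 0.03], [-1, 1, -0.2, 2, 0.03], [-1.4, 1.45, -0.2, 3.75, 0.03], [-1.85, 1.9, -0.2, 3.75, 0.03], [-2.3, 2.35, -0.2, 3.75, 0.03], [-2.75, 2.8, -0.2, 3.75, 0.03], [-3.1, 3.2, -0.2, 3.75, 0.03], [-3.45, 3.65, -0.2, 3.75, 0.03]]'; python3 - <<'E'
from h import *
print(rows([0.51,0.19,0.28],180))
E
```

```text
clock: 1.2
tool_pos: [0.4125, -0.212, 0.2718]
orientation: [-180.0, 0.0, -179.9]
force: [0.7, -1.1, 0.0]
opening: 0.03
gripper_force: 0.0
(array([-0.0983018 ,  0.40179799, -0.00821326]), np.float64(359.884359270354))
```

In the tool's units: 0.33 m is 3.3, 0.4 m is 4.

```bash
python3 drive.py '[[-0.12, 0.55, -0.08, 0, 0.03], [-0.25, 1.1, -0.08, 0, 0.03], [-0.4, 1.65, -0.08, 0, 0.03], [-0.55, 2.2, -0.08, 0, 0.03], [-0.7, 2.75, -0.08, 0, 0.03], [-0.85, 3.3, -0.08, 0, 0.03], [-1, 3.85, -0.08, 0, 0.03], [-1, 4, -0.08, 0, 0.03]]'; python3 - <<'E'
from h import *
s=snap("wrist"); np.savez("pics/w1.npz",P=cloud(s)); crop(s,"w1",120,0,640,400,1.5)
E
```

```text
clock: 2.2
tool_pos: [0.5115, 0.1891, 0.2788]
orientation: [-180.0, -0.0, -179.8]
force: [-0.0, 0.2, 0.5]
opening: 0.0301
gripper_force: 0.0
```

View pics/w1.png

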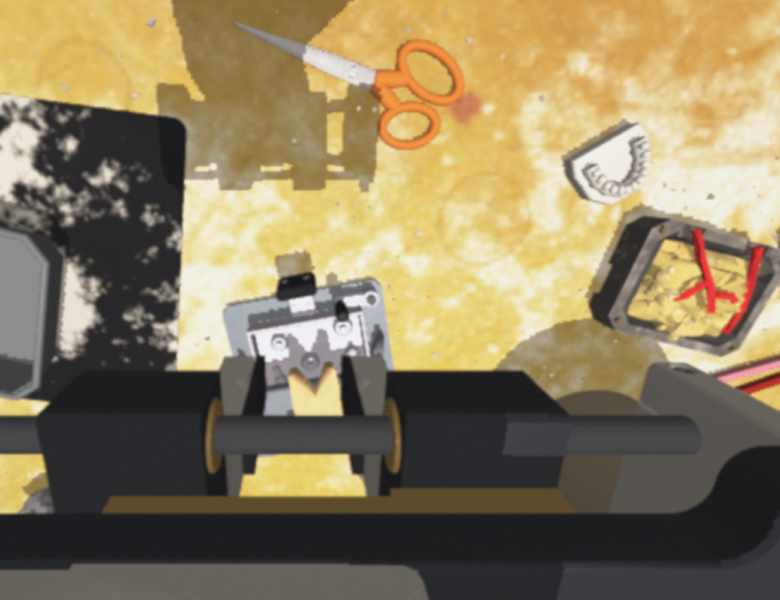

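The wrist view shows the grip plate at full-image pixel (318,190), the knob at (348,208) and the latch pivot at (367,199). The stand's front edge is yawed by about +10°. I'll get the metric values from the depth cloud.

```bash
python3 - <<'E'
from h import *
np.set_printoptions(precision=4,suppress=True)
P=np.load("pics/w1.npz")["P"]
Z=P[...,2]
def box(u0,v0,u1,v1,z0,z1):
    m=np.zeros((400,640),bool); m[v0:v1,u0:u1]=1; m&=(Z>z0)&(Z<z1); return P[m]
print("bench",np.nanmedian(Z[100:120,420:460]))
g=box(300,175,335,202,.052,.068); r=cv2.minAreaRect(g[:,:2].astype(np.float32)*1000); print("grip",len(g),g.mean(0),r)
k=box(338,195,358,218,.055,.072); print("knob",len(k),k.mean(0),cv2.minAreaRect(k[:,:2].astype(np.float32)*1000))
p=box(262,180,385,236,.004,.013); h=cv2.minAreaRect(p[:,:2].astype(np.float32)*1000); print("plate",len(p),h)
t=box(280,195,370,240,.03,.039); print("tray rim",len(t),cv2.minAreaRect(t[:,:2].astype(np.float32)*1000))
# colour view of grip neighbourhood for z
print(Z[180:205:3,300:336:4])
# scene camera: pan, and stand
s=snap("scene");Q=cloud(s);zz=Q[...,2]
m=(zz>.044)&(zz<.06)&(Q[...,0]>.4)&(Q[...,0]<.75)&(Q[...,1]<0)&(Q[...,1]>-.32)
q=Q[m]; print("pan rim",len(q),np.median(q[:,2]),cv2.minAreaRect(q[:,:2].astype(np.float32)*1000))
m=(zz>.047)&(zz<.057)&(Q[...,0]>.5)&(Q[...,0]<.8)&(Q[...,1]<.32)&(Q[...,1]>.1)
q=Q[m]; print("beam top",len(q),cv2.minAreaRect(q[:,:2].astype(np.float32)*1000))
E
```

```text
bench 0.0002310247415065747
grip 260 [0.5322 0.1829 0.0587] ((533.3909301757812, 182.77259826660156), (12.484394073486328, 35.570369720458984), 11.606786727905273)
knob 75 [0.5522 0.2227 0.062 ] ((552.60400390625, 222.65072631835938), (10.298739433288574, 11.297049522399902), 2.2193715572357178)
plate 2771 ((588.15576171875, 192.97015380859375), (80.01626586914062, 160.1149139404297), 11.07421588897705)
tray rim 336 ((576.3634033203125, 194.2830810546875), (55.56364822387695, 116.52110290527344), 0.972499430179596)
[[-0.0001 -0.0009 -0.0009  0.0005     nan -0.0008 -0.001   0.0004  0.0004]
 [ 0.0003 -0.0009 -0.0003  0.0004  0.0206  0.0239  0.029   0.0297  0.0006]
 [ 0.0003  0.0005  0.0306  0.0335  0.0376  0.0409  0.0454  0.045  -0.0001]
 [ 0.0009 -0.0001  0.0459  0.0491  0.0541  0.0568  0.0566  0.0574  0.0004]
 [ 0.0003  0.0547  0.057   0.0582  0.0606  0.0599  0.061   0.0588  0.0022]
 [-0.0004  0.0588  0.0606  0.0603  0.0598  0.0601  0.0602  0.0597  0.0091]
 [ 0.0027  0.0578  0.0606  0.0595  0.0608  0.057   0.0178  0.0156  0.0084]
 [ 0.007   0.0083  0.0092  0.0157  0.0179  0.0168  0.0179  0.0165  0.0078]
 [ 0.0074  0.0089  0.008   0.0082  0.0178  0.0173  0.0172  0.0157  0.0089]]
pan rim 454 0.0498862948172602 ((619.4075927734375, -164.37945556640625), (218.3553924560547, 335.73291015625), 71.3032455444336)
beam top 527 ((657.7080078125, 212.02670288085938), (266.0396728515625, 148.62570190429688), 17.74115562438965)
```

```bash
python3 drive.py '[[-0.2, 0.17, 0.3, -2.5, 0.03], [-0.425, 0.34, 0.6, -5, 0.03], [-0.425, 0.34, 0.9, -7.5, 0.03], [-0.425, 0.34, 1.2, -10, 0.03], [-0.425, 0.34, 1.4, -12.5, 0.03], [-0.425, 0.34, 1.4, -14, 0.03], [-0.425, 0.34, 1.4, -14, 0.03]]'; python3 - <<'E'
from h import *
print(rows([.554,.2233,.064],-124),ctrl.get_obs()["joint_pos"])
E
```

```text
clock: 3.18
tool_pos: [0.5534, 0.2191, 0.1397]
orientation: [180.0, -0.0, -124.0]
force: [0.7, 1.0, -0.3]
opening: 0.0299
gripper_force: 0.0
(array([-0.00385829,  0.00184595,  0.07565817]), np.float64(-0.00811901687319505)) [ 4.03994516e+01  1.85504889e+01 -1.80557666e+01  2.91398786e-03
 -5.34144709e+01 -7.43930704e+01]
```

In the tool's units: 0.0755 m is 0.755, 0.06 m is 0.6.

```bash
python3 drive.py '[[-0.04, 0.02, 0.3, 0, 0.03], [-0.04, 0.02, 0.6, 0, 0.03], [-0.04, 0.02, 0.755, 0, 0.03], [-0.04, 0.02, 0.755, 0, 0.03]]'; python3 - <<'E'
from h import *
print(rows([.554,.2233,.064],-124))
s=snap("wrist"); crop(s,"w2",220,100,460,280,3)
E
```

```text
clock: 3.68
tool_pos: [0.5538, 0.2241, 0.0636]
orientation: [180.0, -0.1, -124.0]
force: [-0.7, -0.3, 0.4]
opening: 0.0301
gripper_force: 0.0
(array([ 0.00055698, -0.00064024, -0.00041908]), np.float64(-0.03020970078030416))
```

View pics/w2.png

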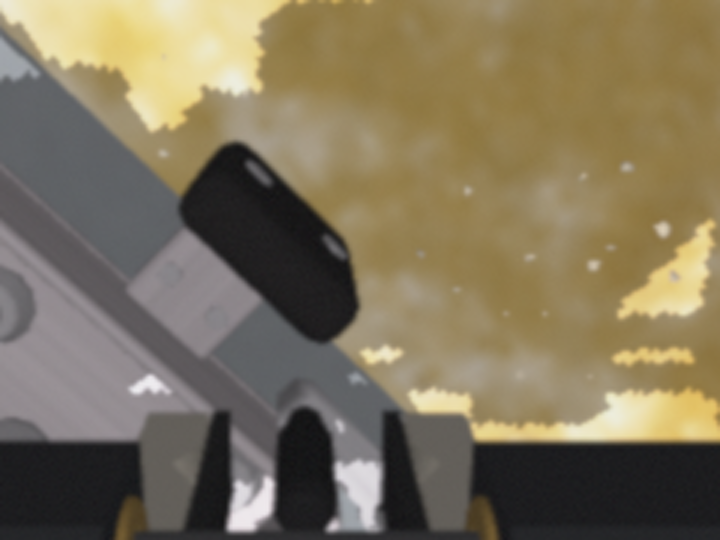

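```bash
python3 drive.py '[[0, 0, 0, 0, 0.014], [0.045, 0.06, 0, 0, 0.014], [0.08, 0.135, 0, 0, 0.014], [0.09, 0.215, 0, 0, 0.014], [0.08, 0.29, 0, 0, 0.014], [0.045, 0.365, 0, 0, 0.014], [0, 0.425, 0, 0, 0.014], [-0.11, 0.495, 0, 0, 0.014]]'; python3 drive.py '[[0, 0, 0, 0, 0.014], [0, 0, 0, 0, 0.036], [0, 0, -0.3, 0, 0.036], [0, 0, -0.7, 0, 0.036]]'; python3 - <<'E'
from h import *
print(rows([.5331,.1824,.064],-169))
s=snap("wrist"); crop(s,"w3",180,80,480,300,2.5)
E
```

```text
clock: 4.72
tool_pos: [0.519, 0.2618, 0.0641]
orientation: [-180.0, -0.0, -123.9]
force: [6.9, -7.6, -2.9]
opening: 0.014
gripper_force: 5.1
clock: 5.22
tool_pos: [0.5186, 0.2618, 0.1338]
orientation: [179.9, -0.1, -123.9]
force: [0.2, 0.7, 0.4]
opening: 0.0348
gripper_force: 0.0
(array([ 0.05772595, -0.05643794,  0.06989439]), np.float64(-45.11613154526158))
```

View pics/w3.png

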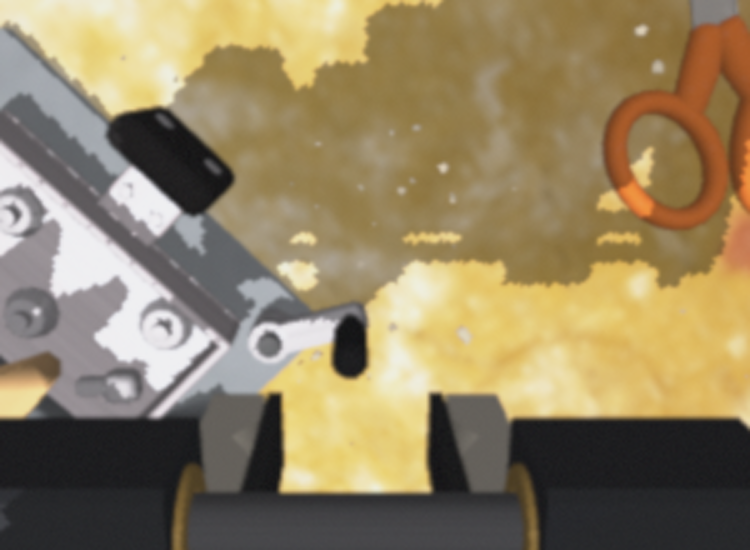

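In the tool's units: 0.06 m is 0.6, 0.078 m is 0.78, 45 degrees is 11.25.

```bash
python3 drive.py '[[0.29, -0.28, -0.1, 2.5, 0.056], [0.577, -0.564, -0.1, 5, 0.056], [0.577, -0.564, -0.1, 7.5, 0.056], [0.577, -0.564, 0.1, 10, 0.056], [0.577, -0.564, 0.3, 11.25, 0.056], [0.577, -0.564, 0.6, 11.25, 0.056], [0.577, -0.564, 0.78, 11.25, 0.056], [0.577, -0.564, 0.78, 11.25, 0.056]]'; python3 - <<'E'
from h import *
print(rows([.5331,.1824,.056],-169))
E
python3 drive.py '[[0, 0, 0, 0, 0.03], [0, 0, 0, 0, 0.03], [0, 0, 0, 0, 0.03]]'
```

```text
clock: 6.28
tool_pos: [0.5331, 0.1822, 0.0547]
orientation: [-180.0, -0.1, -168.9]
force: [1.8, 0.6, 0.2]
opening: 0.0561
gripper_force: 0.0
(array([-6.78398994e-05,  2.07529433e-04, -1.27111728e-03]), np.float64(-0.11092049388855685))
clock: 6.65
tool_pos: [0.5342, 0.1826, 0.057]
orientation: [180.0, 0.1, -168.9]
force: [-1.2, 0.6, 2.8]
opening: 0.0354
gripper_force: 30.0
```

In the tool's units: 0.098 m is 0.98, 0.09 m is 0.9.

```bash
python3 drive.py '[[0.15, 0, -0.005, 0, 0.03], [0.3, 0, -0.01, 0, 0.03], [0.45, 0, -0.01, 0, 0.03], [0.6, 0, -0.01, 0, 0.03], [0.75, 0, -0.01, 0, 0.03], [0.9, 0, -0.01, 0, 0.03], [0.98, 0, -0.01, 0, 0.03], [0.98, 0, -0.01, 0, 0.03]]'; python3 drive.py '[[0, 0, -0.04, 0, 0.03], [0, 0, -0.08, 0, 0.03], [0, 0, -0.12, 0, 0.03], [0, 0, -0.12, 0, 0.03]]'; python3 - <<'E'
from h import *
s=snap("wrist"); P=cloud(s); np.savez("pics/w4.npz",P=P); crop(s,"w4",120,60,520,340,2)
E
```

```text
clock: 7.65
tool_pos: [0.437, 0.1632, 0.0572]
orientation: [-180.0, -0.0, -168.9]
force: [0.1, -0.5, -0.7]
opening: 0.0357
gripper_force: 30.0
clock: 8.15
tool_pos: [0.4379, 0.1634, 0.0694]
orientation: [180.0, 0.0, -168.9]
force: [-0.1, -1.0, -2.1]
opening: 0.0357
gripper_force: 30.0
```

View pics/w4.png

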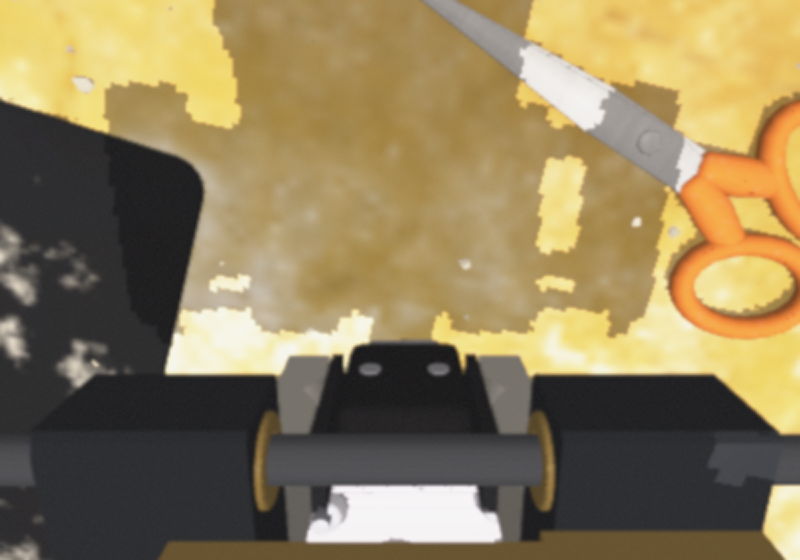

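```bash
cat >> h.py <<'E'
def tilt(grip,yaw,zmin=.01):
    """points near the tray in tray-horizontal frame from scene+side"""
    out=[]
    for n in("scene","side"):
        P=cloud(snap(n)).reshape(-1,3); P=P[~np.isnan(P[:,0])]
        c,s=np.cos(np.radians(yaw)),np.sin(np.radians(yaw)); d=P[:,:2]-grip
        out.append(np.c_[d[:,0]*c+d[:,1]*s,-d[:,0]*s+d[:,1]*c,P[:,2]])
    return out
E
python3 - <<'E'
from h import *
np.set_printoptions(precision=3,suppress=True)
o=ctrl.get_obs(); print(o["force"],o["moment"])
for L in tilt(o["tool_pos"][:2],11.1):
    for x in np.arange(.03,.17,.01):
        m=(abs(L[:,0]-x)<.005)&(abs(L[:,1])<.06)
        if m.sum()>3: print(round(x,3),m.sum(),np.percentile(L[m,2],[5,50,95]))
    print()
s=snap("scene"); crop(s,"sc2",220,160,380,260,5)
E
```

```text
[ 0.949  0.058 -2.212] [-0.06   0.128 -0.022]
0.03 413 [-0.001  0.323  0.485]
0.04 272 [-0.001  0.207  0.483]
0.05 74 [-0.002  0.023  0.405]
0.06 84 [-0.002  0.023  0.043]
0.07 81 [-0.001  0.022  0.043]
0.08 99 [-0.002  0.024  0.042]
0.09 74 [-0.001  0.023  0.042]
0.1 107 [-0.571  0.023  0.042]
0.11 114 [-0.604  0.022  0.042]
0.12 111 [-0.606  0.022  0.044]
0.13 118 [-0.614  0.023  0.042]
0.14 99 [-0.626  0.024  0.038]
0.15 110 [-0.632  0.025  0.036]
0.16 35 [-0.193  0.009  0.026]
0.17 88 [0.005 0.009 0.064]

0.03 228 [0.002 0.326 0.483]
0.04 201 [0.001 0.282 0.48 ]
0.05 52 [0.001 0.033 0.474]
0.06 50 [-0.001  0.027  0.043]
0.07 55 [-0.001  0.026  0.045]
0.08 59 [0.    0.03  0.046]
0.09 56 [-0.001  0.03   0.045]
0.1 46 [0.    0.027 0.046]
0.11 59 [-0.001  0.025  0.047]
0.12 49 [0.007 0.026 0.047]
0.13 45 [0.007 0.026 0.045]
0.14 48 [0.007 0.025 0.04 ]
0.15 41 [0.008 0.027 0.038]
0.16 15 [0.007 0.01  0.014]
0.17 35 [0.007 0.011 0.067]
```

View pics/sc2.png

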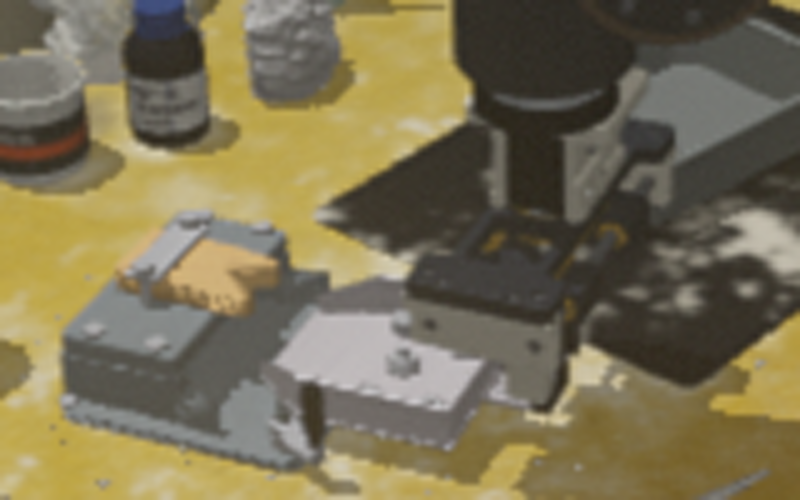

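The tray is out, level and held rigidly, with the rim flat at 43 mm, and all scrap is inside. Next I need the pan's pose.

```bash
python3 - <<'E'
from h import *
np.set_printoptions(precision=4,suppress=True)
for n in("side","scene"):
    Q=cloud(snap(n)).reshape(-1,3)
    m=(Q[:,2]>.045)&(Q[:,2]<.056)&(Q[:,0]>.42)&(Q[:,0]<.72)&(Q[:,1]<0)&(Q[:,1]>-.31)
    q=Q[m]; print(n,len(q),np.median(q[:,2]),cv2.minAreaRect(q[:,:2].astype(np.float32)*1000),q.min(0),q.max(0))
print(rows([.5331,.1824,.056],-169))
E
```

```text
side 371 0.05134766384091971 ((544.8650512695312, -144.22586059570312), (213.44342041015625, 163.687255859375), 76.23918151855469) [ 0.4479 -0.2593  0.045 ] [ 0.6409 -0.0289  0.056 ]
scene 149 0.05012914209664732 ((475.0102844238281, -155.8280487060547), (81.7652587890625, 197.86871337890625), 17.3017520904541) [ 0.4449 -0.245   0.0454] [ 0.5429 -0.0492  0.0557]
(array([-0.0975,  0.0004,  0.0129]), np.float64(-0.11491906470308777))
```

```bash
python3 - <<'E'
from h import *
np.set_printoptions(precision=4,suppress=True)
from scipy.optimize import differential_evolution as de
W=np.load("pics/w1.npz")["P"].reshape(-1,3)
q=[]
for Q in(cloud(snap("side")).reshape(-1,3),cloud(snap("scene")).reshape(-1,3),W):
    m=(Q[:,2]>.046)&(Q[:,2]<.055)&(Q[:,0]>.42)&(Q[:,0]<.72)&(Q[:,1]<0)&(Q[:,1]>-.31); q.append(Q[m,:2]); print(m.sum())
q=np.vstack(q)
def cost(p):
    c,s=np.cos(p[2]),np.sin(p[2]); d=q-p[:2]; x=abs(d[:,0]*c+d[:,1]*s); y=abs(-d[:,0]*s+d[:,1]*c)
    e=np.maximum(np.maximum(x-.076,y-.098),(x-.076+y-.098+.025)/1.414)
    return np.minimum(abs(e),.01).mean()
r=de(cost,[(.48,.62),(-.22,-.08),(-.5,.5)],seed=1); print(r.x,np.degrees(r.x[2]),r.fun)
print(rows([.545,-.283,.206],-90))
E
```

```text
327
131
2252
[ 0.5439 -0.1394 -0.2411] -13.813704678493153 0.0030504305031919445
(array([-0.0194, -0.4586, -0.137 ]), np.float64(78.88275870917857))
```

The manual's scale: shifts go in units of 100 mm and turns go in units of 4 degrees. Converting my numbers, -0.05 m is -0.5, -0.137 m is -1.37, -9 degrees is -2.25.

```bash
python3 drive.py '[[0, 0, -0.2, 0, 0.03], [0, 0, -0.5, 0, 0.03], [0, 0, -0.8, 0, 0.03], [0, -0.1, -1.1, 0, 0.03], [0, -0.3, -1.3, 0, 0.03], [0, -0.6, -1.37, 0, 0.03], [0, -0.95, -1.37, -1, 0.03], [0, -1.3, -1.37, -2.25, 0.03]]'; python3 drive.py '[[0.02, -0.35, 0, -2, 0.03], [0.04, -0.7, 0, -3.75, 0.03], [0.06, -1.05, 0, -5.5, 0.03], [0.08, -1.4, 0, -7.25, 0.03], [0.1, -1.75, 0, -9, 0.03], [0.12, -2.1, 0, -10.5, 0.03], [0.14, -2.4, 0, -11.75, 0.03], [0.16, -2.65, 0, -12.75, 0.03]]'; python3 - <<'E'
from h import *
o=ctrl.get_obs(); print(o["force"],o["moment"],o["joint_pos"]); print(rows([.5105,-.276,.206],-103.8))
E
```

```text
clock: 9.55
tool_pos: [0.4626, 0.0348, 0.2062]
orientation: [180.0, 0.0, -159.7]
force: [0.2, 0.8, -2.8]
opening: 0.0357
gripper_force: 30.0
clock: 10.55
tool_pos: [0.5388, -0.2198, 0.2057]
orientation: [180.0, -0.0, -108.8]
force: [0.8, -0.9, -2.0]
opening: 0.0358
gripper_force: 30.0
[ 0.83203034 -0.94038855 -2.03281692] [-0.02519476  0.08095785 -0.03787735] [-2.94493836e+00  1.38361396e+01 -1.50929099e+01  2.55216764e-03
 -6.11049312e+01 -1.58231780e+01]
(array([ 0.06234048,  0.00874549, -0.00032785]), np.float64(4.966879325251213))
```

```bash
python3 drive.py '[[0.05, 0.01, 0, -0.5, 0.03], [0.14, 0.03, 0, -1.25, 0.03], [0.24, 0.05, 0, -1.25, 0.03], [0.34, 0.06, 0, -1.25, 0.03], [0.44, 0.07, 0, -1.25, 0.03], [0.53, 0.08, 0, -1.25, 0.03], [0.6, 0.09, 0, -1.25, 0.03], [0.62, 0.09, 0, -1.25, 0.03]]'; python3 drive.py '[[0, 0, 0, 0, 0.0345], [0, 0, 0, 0, 0.0345]]';python3 drive.py '[[0, 0, 0, 0, 0.0354], [0, 0, 0, 0, 0.0354]]'
```

```text
clock: 11.55
tool_pos: [0.51, -0.2748, 0.2061]
orientation: [-180.0, 0.0, -103.9]
force: [0.5, 0.1, -2.7]
opening: 0.0361
gripper_force: 30.0
clock: 11.8
tool_pos: [0.5103, -0.2742, 0.2061]
orientation: [-180.0, 0.0, -103.9]
force: [0.1, -0.2, -1.4]
opening: 0.0358
gripper_force: 30.0
clock: 12.05
tool_pos: [0.5103, -0.2742, 0.2061]
orientation: [-180.0, 0.0, -103.9]
force: [-1.0, -0.0, -1.7]
opening: 0.0356
gripper_force: 26.1
```

The grip force follows the commanded opening (26 N at 35.4 mm), so I can loosen it step by step and let the tray swing down.

```bash
for i in 1; do python3 drive.py '[[0, 0, 0, 0, 0.0356], [0, 0, 0, 0, 0.0356]]'; python3 drive.py '[[0, 0, 0, 0, 0.0358], [0, 0, 0, 0, 0.0358]]'; done; python3 - <<'E'
from h import *
np.set_printoptions(precision=3,suppress=True)
o=ctrl.get_obs(); print(o["moment"])
for L in tilt(o["tool_pos"][:2],76.1):
    print([(round(x,2),*np.percentile(L[m,2],[50,95]).round(3)) for x in np.arange(.06,.18,.02) for m in[(abs(L[:,0]-x)<.005)&(abs(L[:,1])<.055)&(L[:,2]>.06)] if m.sum()>3])
E
```

```text
clock: 12.3
tool_pos: [0.5102, -0.2743, 0.206]
orientation: [180.0, -0.0, -103.9]
force: [0.1, 1.4, -2.3]
opening: 0.0357
gripper_force: 17.4
clock: 12.55
tool_pos: [0.5102, -0.2743, 0.2061]
orientation: [-180.0, 0.0, -103.9]
force: [0.0, -0.1, -2.0]
opening: 0.0361
gripper_force: 8.6
[ 0.025  0.134 -0.019]
[(np.float64(0.06), np.float64(0.14), np.float64(0.542)), (np.float64(0.08), np.float64(0.13), np.float64(0.537)), (np.float64(0.1), np.float64(0.117), np.float64(0.539)), (np.float64(0.12), np.float64(0.111), np.float64(0.531)), (np.float64(0.14), np.float64(0.517), np.float64(0.533)), (np.float64(0.16), np.float64(0.526), np.float64(0.533))]
[(np.float64(0.06), np.float64(0.11), np.float64(0.113)), (np.float64(0.08), np.float64(0.097), np.float64(0.1)), (np.float64(0.1), np.float64(0.563), np.float64(0.566)), (np.float64(0.14), np.float64(0.604), np.float64(0.611)), (np.float64(0.16), np.float64(0.613), np.float64(0.624))]
```

```bash
python3 drive.py '[[0, 0, 0, 0, 0.0358], [0, 0, 0, 0, 0.0358]]'; python3 - <<'E'
from h import *
np.set_printoptions(precision=3,suppress=True)
o=ctrl.get_obs(); print(o["moment"])
for L in tilt(o["tool_pos"][:2],76.1):
    print([(round(x,2),*np.percentile(L[m,2],[5,50,95]).round(3)) for x in np.arange(.04,.14,.02) for m in[(abs(L[:,0]-x)<.004)&(abs(L[:,1])<.055)&(L[:,2]>.06)&(L[:,2]<.2)] if m.sum()>3])
s=snap("scene"); crop(s,"sc3",300,100,440,205,5)
E
```

```text
clock: 12.9
tool_pos: [0.5103, -0.2744, 0.2062]
orientation: [-180.0, -0.0, -103.9]
force: [0.5, 0.4, -1.7]
opening: 0.0356
gripper_force: 8.1
[-0.058  0.095 -0.031]
[(np.float64(0.04), np.float64(0.061), np.float64(0.068), np.float64(0.108)), (np.float64(0.06), np.float64(0.061), np.float64(0.067), np.float64(0.077))]
[]
```

View pics/sc3.png

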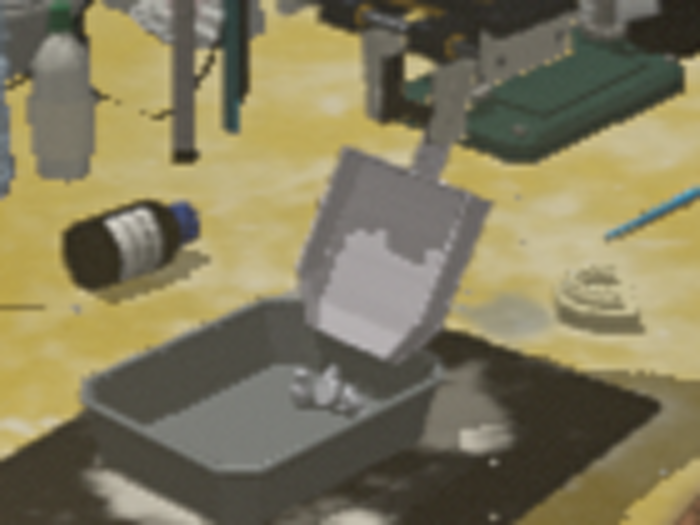

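The tray is empty and hangs at roughly 70°, with the scrap clustered in the pan at about crop (325,388). I clamp the grip, raise the tray and measure.

```bash
python3 drive.py '[[0, 0, 0, 0, 0.03], [0, 0, -0.15, 0, 0.03], [0, 0, -0.4, 0, 0.03], [0, 0, -0.65, 0, 0.03], [0, 0, -0.65, 0, 0.03]]'; python3 - <<'E'
from h import *
np.set_printoptions(precision=3,suppress=True)
o=ctrl.get_obs()
for L in tilt(o["tool_pos"][:2],76.1):
    m=(abs(L[:,1])<.05)&(L[:,2]>.075)&(L[:,2]<.2)&(L[:,0]>-.06)&(L[:,0]<.12)
    for z in np.arange(.08,.2,.02):
        k=m&(abs(L[:,2]-z)<.005)
        if k.sum()>2: print(round(z,2),k.sum(),np.percentile(L[k,0],[5,50,95]))
# scrap in pan
s=snap("scene");Q=cloud(s); zz=Q[...,2]; d=Q[...,:2]-[.544,-.14]; m=(zz>.012)&(zz<.035)&(abs(d[...,0])<.05)&(abs(d[...,1])<.075)
print(m.sum(),np.c_[np.where(m)][:, ::-1].min(0),np.c_[np.where(m)][:, ::-1].max(0),np.nanmean(Q[m],0)); np.save("pics/m.npy",m)
crop(s,"sc4",320,140,400,200,10)
print(rows([.535,.053,.27],-169))
E
```

```text
clock: 13.68
tool_pos: [0.5115, -0.2748, 0.2743]
orientation: [-179.7, -0.0, -103.9]
force: [0.6, 0.8, -2.0]
opening: 0.0357
gripper_force: 30.0
0.12 92 [0.038 0.047 0.06 ]
0.14 88 [0.025 0.033 0.05 ]
0.16 80 [0.014 0.021 0.039]
0.18 80 [0.003 0.009 0.016]
0.12 33 [0.036 0.039 0.045]
0.14 56 [0.023 0.027 0.031]
0.16 64 [0.011 0.014 0.018]
0.18 61 [-0.002  0.003  0.006]
68 [358 174] [374 182] [ 0.526 -0.194  0.019]
(array([-0.324,  0.054,  0.001]), np.float64(-65.1051928655748))
```

View pics/sc4.png

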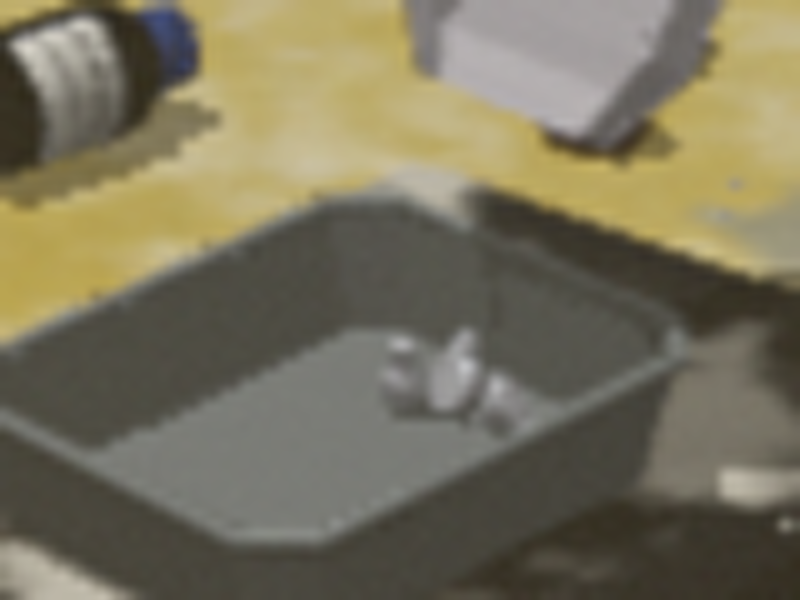

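```bash
python3 drive.py '[[-0.3, 0.05, 0, 1.25, 0.03], [-0.7, 0.12, 0, 3.25, 0.03], [-1.15, 0.19, 0, 5.5, 0.03], [-1.6, 0.27, 0, 7.75, 0.03], [-2.05, 0.34, 0, 10, 0.03], [-2.5, 0.42, 0, 12.25, 0.03], [-2.95, 0.49, 0, 14.5, 0.03], [-3.24, 0.54, 0, 16.25, 0.03]]'; python3 drive.py '[[0, 0, 0, 0, 0.03], [0, 0, 0.3, 0, 0.03], [0, 0, 0.6, 0, 0.03], [0, 0, 0.85, 0, 0.0355], [0, 0, 0.85, 0, 0.0355]]'; python3 - <<'E'
from h import *
np.set_printoptions(precision=3,suppress=True)
print(rows([.417,.03,.05],-169))
E
```

```text
clock: 14.82
tool_pos: [0.5351, 0.055, 0.2701]
orientation: [-180.0, -0.1, -169.1]
force: [-0.5, -0.0, -1.9]
opening: 0.0358
gripper_force: 30.0
clock: 15.45
tool_pos: [0.5339, 0.052, 0.1838]
orientation: [-179.9, -0.3, -168.9]
force: [-0.2, 0.1, -0.9]
opening: 0.0359
gripper_force: 20.2
(array([0.118, 0.001, 0.134]), np.float64(-0.11593493222824236))
```

In the tool's units: 0.118 m is 1.18, 0.116 m is 1.16.

```bash
python3 drive.py '[[0.06, 0, 0.2, 0, 0.0357], [0.32, 0, 0.33, 0, 0.0357], [0.55, 0, 0.49, 0, 0.0357], [0.77, 0, 0.68, 0, 0.0357], [0.96, 0, 0.91, 0, 0.0357], [1.11, 0, 1.16, 0, 0.0357], [1.18, 0, 1.31, 0, 0.0357], [1.18, 0, 1.32, 0, 0.03]]'; python3 - <<'E'
from h import *
np.set_printoptions(precision=3,suppress=True)
o=ctrl.get_obs()
for L in tilt(o["tool_pos"][:2],11.1):
    print([(round(x,2),*np.percentile(L[m,2],[5,50,95]).round(3).tolist()) for x in np.arange(.05,.17,.02).tolist() for m in[(abs(L[:,0]-x)<.005)&(abs(L[:,1])<.06)&(L[:,2]>-.01)&(L[:,2]<.2)] if m.sum()>3])
E
```

```text
clock: 16.45
tool_pos: [0.4201, 0.0304, 0.0546]
orientation: [-180.0, 0.0, -168.8]
force: [-0.4, -0.0, 2.4]
opening: 0.0358
gripper_force: 30.0
[(0.05, -0.0, 0.01, 0.03), (0.07, 0.002, 0.008, 0.027), (0.09, -0.001, 0.007, 0.026), (0.11, 0.0, 0.008, 0.028), (0.13, -0.0, 0.008, 0.026), (0.15, -0.002, 0.008, 0.019)]
[(0.05, 0.007, 0.014, 0.032), (0.07, 0.006, 0.01, 0.023), (0.09, 0.007, 0.011, 0.03), (0.11, 0.005, 0.01, 0.032), (0.13, 0.005, 0.011, 0.029), (0.15, 0.007, 0.011, 0.022)]
```

```bash
python3 drive.py '[[0, 0, 0.02, 0, 0.046], [0, 0, 0.03, 0, 0.046], [0, 0, 0.04, 0, 0.046], [0, 0, 0.04, 0, 0.03], [0, 0, 0.04, 0, 0.03], [0, 0, 0.04, 0, 0.03]]'; python3 - <<'E'
from h import *
np.set_printoptions(precision=3,suppress=True)
o=ctrl.get_obs()
for L in tilt(o["tool_pos"][:2],11.1):
    print([(round(x,2),*np.percentile(L[m,2],[5,50,95]).round(3).tolist()) for x in np.arange(.05,.17,.02).tolist() for m in[(abs(L[:,0]-x)<.005)&(abs(L[:,1])<.06)&(L[:,2]>-.01)&(L[:,2]<.2)] if m.sum()>3])
s=snap("wrist");P=cloud(s);Z=P[...,2]
v=(Z>o["tool_pos"][2]-.006)&(Z<o["tool_pos"][2]+.02)&(np.hypot(P[...,0]-o["tool_pos"][0],P[...,1]-o["tool_pos"][1])<.02)
g=P[v]; print(len(g),g.mean(0),g.max(0),cv2.minAreaRect(g[:,:2].astype(np.float32)*1000))
print(rows([.4371,.1632,.09],-169))
E
```

```text
clock: 17.3
tool_pos: [0.4198, 0.0304, 0.0501]
orientation: [180.0, -0.0, -168.9]
force: [0.3, 0.1, -0.6]
opening: 0.0359
gripper_force: 30.0
[(0.05, -0.001, 0.008, 0.028), (0.07, 0.0, 0.007, 0.028), (0.09, -0.001, 0.007, 0.024), (0.11, 0.001, 0.008, 0.03), (0.13, 0.003, 0.009, 0.028), (0.15, -0.001, 0.009, 0.02)]
[(0.05, 0.006, 0.01, 0.03), (0.07, 0.005, 0.009, 0.026), (0.09, 0.006, 0.01, 0.031), (0.11, 0.006, 0.011, 0.033), (0.13, 0.005, 0.01, 0.028), (0.15, 0.007, 0.012, 0.021)]
1513 [0.415 0.029 0.052] [0.431 0.05  0.07 ] ((419.7475891113281, 30.160720825195312), (18.4655704498291, 36.28498077392578), 10.328821182250977)
(array([-0.043,  0.127, -0.04 ]), np.float64(-0.1158565137485823))
```

In the tool's units: -0.03 m is -0.3, 0.03 m is 0.3.

```bash
python3 drive.py '[[0, 0, -0.3, 0, 0.03], [-0.1, 0.3, -0.4, 0, 0.03], [-0.22, 0.65, -0.4, 0, 0.03], [-0.34, 1, -0.4, 0, 0.03], [-0.43, 1.27, -0.4, 0, 0.03], [-0.43, 1.27, -0.3, 0, 0.03], [-0.43, 1.27, -0.15, 0, 0.03], [-0.43, 1.27, -0.08, 0, 0.03]]'; python3 - <<'E'
from h import *
np.set_printoptions(precision=4,suppress=True)
o=ctrl.get_obs();print(o["tool_pos"],o["force"],rows([.4371,.1632,.056],-169)); print(rows([.5342,.1826,.056],-169))
for L in tilt(np.array([.6225,.2]),11.1): # tray rim edges in stand frame, before mouth
    m=(L[:,2]>.03)&(L[:,2]<.04)&(L[:,0]>-.14)&(L[:,0]<-.06)&(abs(L[:,1])<.07); print(m.sum(),np.percentile(L[m,1],[1,5,95,99]),np.percentile(L[m,0],[1]))
E
```

```text
clock: 18.45
tool_pos: [0.4366, 0.1622, 0.0569]
orientation: [-179.9, -0.1, -168.9]
force: [-0.8, -0.1, -2.0]
opening: 0.036
gripper_force: 30.0
[0.4366 0.1622 0.0569] [-0.7524 -0.0892 -1.974 ] (array([-0.0007,  0.0009,  0.0009]), np.float64(-0.0860547538983667))
(array([-0.0997,  0.0013,  0.0007]), np.float64(-0.0860547538983667))
75 [-0.0524 -0.052   0.06    0.0613] [-0.138]
64 [-0.0627 -0.0612  0.0529  0.0553] [-0.1387]
```

In the tool's units: 0.0013 m is 0.013, -0.088 m is -0.88.

```bash
python3 drive.py '[[-0.1, 0.01, 0, 0, 0.03], [-0.22, 0.01, 0, 0, 0.03], [-0.34, 0.01, 0, 0, 0.03], [-0.46, 0.01, 0, 0, 0.03], [-0.58, 0.013, 0, 0, 0.03], [-0.7, 0.013, 0, 0, 0.03], [-0.8, 0.013, 0, 0, 0.03], [-0.88, 0.013, 0, 0, 0.03]]'; python3 drive.py '[[-0.04, 0, 0, 0, 0.03], [-0.08, 0, 0, 0, 0.03], [-0.1, 0, 0, 0, 0.03], [-0.1, 0, 0, 0, 0.03]]'; python3 - <<'E'
from h import *
o=ctrl.get_obs();print(o["tool_pos"],o["force"],rows([.5342,.1826,.056],-169))
E
```

```text
clock: 19.55
tool_pos: [0.5241, 0.1816, 0.058]
orientation: [-180.0, -0.0, -168.9]
force: [0.4, 0.5, -1.3]
opening: 0.0358
gripper_force: 30.0
clock: 20.05
tool_pos: [0.5333, 0.1835, 0.0581]
orientation: [180.0, -0.0, -168.9]
force: [0.6, 0.4, -1.3]
opening: 0.0357
gripper_force: 30.0
[0.53334106 0.18346758 0.05807287] [ 0.55571497  0.36003096 -1.34327794] (array([-0.00067566, -0.0010169 ,  0.00207284]), np.float64(-0.11260327053747687))
```

In the tool's units: -0.003 m is -0.03, -0.002 m is -0.02.

```bash
python3 drive.py '[[-0.01, -0.01, 0.01, 0, 0.03], [-0.02, -0.01, 0.02, 0, 0.03], [-0.03, -0.01, 0.02, 0, 0.03], [-0.03, -0.01, 0.02, 0, 0.03]]'; python3 drive.py '[[-0.01, 0, 0, 0, 0.03], [-0.02, 0, 0, 0, 0.03], [-0.02, 0, 0, 0, 0.03]]'
```

```text
clock: 20.55
tool_pos: [0.5349, 0.1822, 0.0554]
orientation: [-179.9, -0.2, -168.9]
force: [-5.7, -0.9, 0.4]
opening: 0.0358
gripper_force: 30.0
clock: 20.92
tool_pos: [0.535, 0.182, 0.0551]
orientation: [-179.9, -0.4, -168.9]
force: [-13.9, -0.3, 4.3]
opening: 0.0357
gripper_force: 30.0
```

In the tool's units: -0.1 m is -1, -0.06 m is -0.6.

```bash
python3 drive.py '[[0.03, 0, 0, 0, 0.03], [0.035, 0, 0, 0, 0.056], [0.035, 0, 0, 0, 0.056], [0.035, 0, -0.2, 0, 0.056], [0.035, 0, -0.6, 0, 0.04], [0.035, 0, -1, 0, 0.03]]'; python3 - <<'E'
from h import *
np.set_printoptions(precision=4,suppress=True)
s=snap("wrist");P=cloud(s);Z=P[...,2]; O=np.array([.6225,.2]);a=np.radians(11.1);c,n=np.cos(a),np.sin(a)
d=P[...,:2]-O; X=d[...,0]*c+d[...,1]*n; Y=-d[...,0]*n+d[...,1]*c
g=(Z>.054)&(Z<.066)&(X>-.11)&(X<-.07)&(abs(Y)<.03); print("grip",g.sum(),X[g].mean(),Y[g].mean(),X[g].min(),X[g].max(),Z[g].mean(),cv2.minAreaRect(P[g][:,:2].astype(np.float32)*1000))
k=(Z>.057)&(Z<.068)&(X>-.11)&(X<-.05)&(Y>.05)&(Y<.1); print("knob",k.sum(),X[k].mean(),Y[k].mean(),P[k].mean(0))
print(ctrl.get_obs()["tool_pos"])
E
```

```text
clock: 21.68
tool_pos: [0.5354, 0.1828, 0.1573]
orientation: [-180.0, 0.0, -168.9]
force: [0.9, -0.3, 0.5]
opening: 0.0412
gripper_force: 0.0
grip 558 -0.09202112189757186 -0.00021480964567643015 -0.09699615930376919 -0.08568249248228829 0.05895748481777887 ((532.881103515625, 182.07525634765625), (11.17746639251709, 35.291778564453125), 11.703492164611816)
knob 164 -0.08865213999686936 0.07959648952697246 [0.5202 0.261  0.0626]
[0.538  0.1841 0.1632]
```

```bash
python3 - <<'E'
from h import *
print(rows([.520,.2615,.064],-124))
E
```

```text
(array([0.00342436, 0.07925196, 0.09931124]), np.float64(44.81659693623865))
```

In the tool's units: 0.0793 m is 0.793, 0.06 m is 0.6, -45 degrees is -11.25.

```bash
python3 drive.py '[[0.01, 0.3, 0, -2.5, 0.03], [0.03, 0.6, 0, -5, 0.03], [0.034, 0.793, 0, -7.5, 0.03], [0.034, 0.793, 0.2, -10, 0.03], [0.034, 0.793, 0.45, -11.25, 0.03], [0.034, 0.793, 0.45, -11.25, 0.03]]'; python3 - <<'E'
from h import *
np.set_printoptions(precision=4,suppress=True)
s=snap("wrist");P=cloud(s);Z=P[...,2]
k=(Z>.058)&(Z<.068)&(np.hypot(P[...,0]-.52,P[...,1]-.261)<.015); print(k.sum(),P[k].mean(0))
print(rows([.520,.2615,.064],-124))
E
```

```text
clock: 22.48
tool_pos: [0.5158, 0.2593, 0.1095]
orientation: [180.0, -0.2, -123.9]
force: [-0.3, 0.7, 0.1]
opening: 0.0302
gripper_force: 0.0
236 [0.5205 0.2613 0.0627]
(array([-0.0035, -0.002 ,  0.0468]), np.float64(-0.004376737677631581))
```

In the tool's units: -0.0035 m is -0.035, -0.002 m is -0.02.

```bash
python3 drive.py '[[-0.035, -0.02, 0.2, 0, 0.03], [-0.035, -0.02, 0.465, 0, 0.03], [-0.035, -0.02, 0.465, 0, 0.014], [-0.035, -0.02, 0.465, 0, 0.014]]'; python3 drive.py '[[0.115, -0.073, 0, 0, 0.014], [0.163, -0.135, 0, 0, 0.014], [0.193, -0.207, 0, 0, 0.014], [0.203, -0.285, 0, 0, 0.014], [0.193, -0.363, 0, 0, 0.014], [0.163, -0.435, 0, 0, 0.014], [0.115, -0.497, 0, 0, 0.014], [0.105, -0.515, 0, 0, 0.014]]';  python3 - <<'E'
from h import *
o=ctrl.get_obs();print(o["tool_pos"],o["force"],rows([.554,.2233,.064],-124))
E
```

```text
clock: 23.02
tool_pos: [0.5209, 0.2623, 0.0661]
orientation: [-180.0, 0.1, -123.9]
force: [0.2, -1.0, -0.4]
opening: 0.0167
gripper_force: 0.0
clock: 24.02
tool_pos: [0.5577, 0.2246, 0.0648]
orientation: [-180.0, 0.0, -123.9]
force: [-6.2, 2.0, 4.8]
opening: 0.0136
gripper_force: 3.2
[0.5577381  0.22463923 0.06477544] [-6.22711895  2.02071392  4.77967509] (array([0.00319703, 0.00235589, 0.00077271]), np.float64(-0.09955133395583005))
```

```bash
python3 drive.py '[[0, 0.01, 0, 0, 0.014], [0, 0.01, 0, 0, 0.03], [0, 0.01, 0, 0, 0.03], [0, 0.01, -0.3, 0, 0.03], [0, 0.01, -0.8, 0, 0.03], [0, 0.01, -1.3, 0, 0.03], [0, 0.01, -1.3, 0, 0.03]]'; python3 - <<'E'
from h import *
np.set_printoptions(precision=4,suppress=True)
s=snap("wrist");P=cloud(s);Z=P[...,2]; O=np.array([.6225,.2]);a=np.radians(11.1);c,n=np.cos(a),np.sin(a)
d=P[...,:2]-O; X=d[...,0]*c+d[...,1]*n; Y=-d[...,0]*n+d[...,1]*c
g=(Z>.054)&(Z<.066)&(X>-.11)&(X<-.075)&(abs(Y)<.025); print("grip",g.sum(),X[g].mean(),Y[g].mean(),cv2.minAreaRect(P[g][:,:2].astype(np.float32)*1000))
k=(Z>.058)&(Z<.068)&(X>-.08)&(X<-.04)&(Y>.02)&(Y<.06); print("knob",k.sum(),X[k].mean(),Y[k].mean(),P[k].mean(0))
f=(Z>.01)&(Z<.05)&(X>-.05)&(X<-.005)&(abs(Y)<.045); print("tray floor z",np.percentile(Z[f],[5,50,95]))
print(rows([.40,-.15,.25],180))
E
```

```text
clock: 24.9
tool_pos: [0.5582, 0.2262, 0.1995]
orientation: [-179.8, 0.5, -123.8]
force: [-0.4, -0.6, -0.3]
opening: 0.0299
gripper_force: 0.0
grip 475 -0.09072973780363722 -0.0007876707052323804 ((533.7105712890625, 182.38116455078125), (11.9399995803833, 35.91187286376953), 10.55066204071045)
knob 111 -0.06205431336819286 0.03501439086709076 [0.5549 0.2224 0.063 ]
tray floor z [0.0102 0.0111 0.0123]
(array([ 0.399 , -0.0791, -0.0548]), np.float64(303.87498709268806))
```

The latch is closed (knob at -62, 35) and the tray is home (grip at -91) and empty. Last, I check the pan contents.

```bash
python3 drive.py '[[0.2, -0.05, -0.2, 1.5, 0.03], [0.7, -0.15, -0.4, 3.25, 0.03], [1.2, -0.25, -0.55, 5, 0.03], [1.7, -0.35, -0.55, 6.75, 0.03], [2.2, -0.45, -0.55, 8.5, 0.03], [2.7, -0.55, -0.55, 10.25, 0.03], [3.2, -0.65, -0.55, 12, 0.03], [3.7, -0.75, -0.55, 14, 0.03]]'; python3 drive.py '[[0, -0.2, 0, 0, 0.03], [0, -0.2, 0, 0, 0.03]]'; python3 - <<'E'
from h import *
s=snap("wrist");P=cloud(s);v,u=np.where((np.hypot(P[...,0]-.544,P[...,1]+.14)<.11)&(P[...,2]<.06)); print(u.min(),v.min(),u.max(),v.max(),len(u))
a,b,c,d=max(u.min()-5,0),max(v.min()-5,0),min(u.max()+5,640),min(v.max()+5,400)
crop(s,"pan",a,b,c,d,min(800/(c-a),600/(d-b)))
for n,p in(("cast2",(.428,-.412)),("dropper",(.584,-.40))):
    Q=cloud(snap("scene")).reshape(-1,3); m=(np.hypot(Q[:,0]-p[0],Q[:,1]-p[1])<.05)&(Q[:,2]>.012)&(Q[:,2]<.08); print(n,m.sum(),Q[m].mean(0))
E
```

```text
clock: 25.95
tool_pos: [0.4107, -0.1254, 0.2487]
orientation: [-180.0, -0.1, 179.9]
force: [1.1, 0.4, 0.4]
opening: 0.0304
gripper_force: 0.0
clock: 26.2
tool_pos: [0.4113, -0.1452, 0.2486]
orientation: [-180.0, -0.1, 180.0]
force: [-0.4, 0.2, -0.6]
opening: 0.0301
gripper_force: 0.0
250 190 403 330 9061
cast2 134 [ 0.43476694 -0.41980135  0.02043625]
dropper 139 [ 0.58742117 -0.40749352  0.03654953]
```

View pics/pan.png

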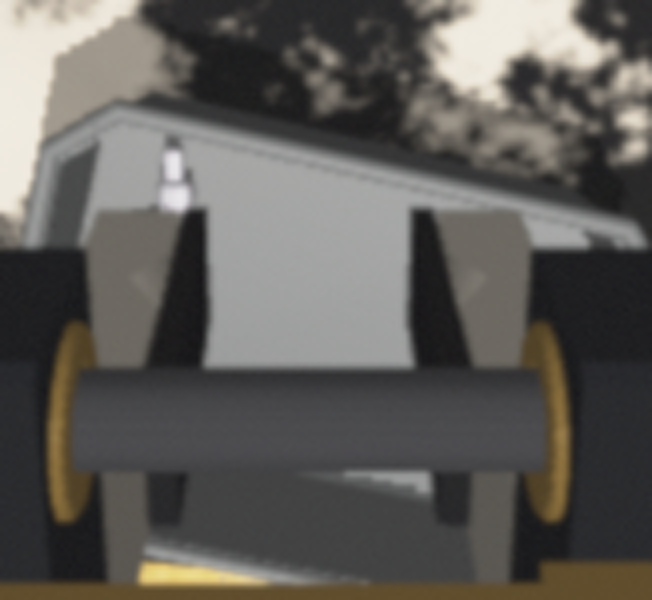

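That picture shows one sprue at (173,175), but the gripper hides the rest. I'll move so the pan floor is clear and count numerically with a height map.

In the tool's units: -0.19 m is -1.9, -0.18 m is -1.8.

```bash
python3 drive.py '[[-0.3, -0.1, -0.2, 0, 0.03], [-0.7, -0.2, -0.4, 0, 0.03], [-1.1, -0.3, -0.5, 0, 0.03], [-1.5, -0.35, -0.6, 0, 0.03], [-1.8, -0.4, -0.6, 0, 0.03], [-1.9, -0.4, -0.6, 0, 0.03], [-1.9, -0.4, -0.6, 0, 0.03]]'; python3 - <<'E'
from h import *
a=np.radians(-13.8);c,n=np.cos(a),np.sin(a)
G=np.full((30,46),-1.)
s=snap("wrist");P=cloud(s).reshape(-1,3);C=s["frame"].reshape(-1,3)
d=P[:,:2]-[.544,-.14]; X=d[:,0]*c+d[:,1]*n; Y=-d[:,0]*n+d[:,1]*c
m=(abs(X)<.068)&(abs(Y)<.09)&(P[:,2]<.06)
i=((X+.075)/.005).astype(int); j=((Y+.1)/.0045).astype(int)
for k in np.where(m)[0]: G[i[k],min(j[k],45)]=max(G[i[k],min(j[k],45)],P[k,2]*1000)
for r in G[1:29]: print(" ".join("  ." if v<0 else f"{v:3.0f}" for v in r[2:43]))
m2=(abs(X)<.2)&(abs(Y)<.2)&((abs(X)>.085)|(abs(Y)>.108))&(P[:,2]>.009)&(P[:,2]<.05); print("stray",m2.sum(),P[m2][:5])
E
```

```text
clock: 27.22
tool_pos: [0.6023, -0.1828, 0.3085]
orientation: [180.0, -0.1, -179.8]
force: [-1.3, 0.9, 0.4]
opening: 0.0303
gripper_force: 0.0
 51  49  33  19  20  21  17  19  21  22  21  21  19  20  21  19  23  19  22  21  20  22  23  20  22  22  22  24  26  21  21  21  22  23  25  23  28  45  50  53  53
 49  39  23   8   9  10   9   9   9   9   8   9   8   9   9   8  10   9   9   9   9   8   8   9  10   8   8   9   9   8   9   9   9   9   9   9  19  34  50  54  53
 28  18   8   8   9   9   9   9   9   9   9   8   9   8   9   9   9   9   8   8   9   8   9   9   9   9   9   9  10   8   9   9   9  10   8   9   9  17  31  49  51
 15   9  10   9  16  18  18   9   8   9   9   9   9   9  10   9   9   9   9   8   9   9   9   8   9   8   8   9  10   9   9   9   9  10   8  10   8   8  15  28  35
  8   9   9   8  16  18  18   9   9   8   9   9   9   8   9   9   8   9  10   8   9   9   9   8   8   8   9   9   9   9  10   9  10   8   8   9  10   9   9  25  31
  9   9   8   9   9  20  20  20   9   9   8   8   9   9   9   8   8   9   8   8   8   9   9   9   8   8   9   9   9  10   9   9  10   9  
[... 3005 characters left out ...]
8   9   9   9   8   8   8   8   8   8   8   9   8   9   9   8   8   8   9   8   8   8   9   9   9   9   9   9   8   9   8   8   8  27  32
 23   9   8   8   9   9   8   8   8   8   8   8   9   8   9   9   9   9   9   9   8   9   9   8   9   9   8   9   8   9   9   9   9   9   8   8   9   9  22  38  45
 39  31   9   8   8   9   8   8   9   9   9   8   9   8   8   8   8   9   9   8   8   8   9   9   8   9   9   8   9   8   9   8   8   8  10   8  10  26  40  49  52
 47  41  20   9   7   9   9   8   8   8   8   9   8   8   9   8   9   9   8   9   9   8   8   8   9   8   9   9   8   9   8   9   8   8   8   9  18  38  50  53  54
stray 0 []<stdin>:7: RuntimeWarning: invalid value encountered in cast
```

The height map shows five separate pieces in the pan (two sprues and three buttons), with none outside it. I'm handing in.

```bash
python3 -c "
from plant import ctrl
print(ctrl.close_job())"
```

```text
the job is handed in; nothing more can be done
None
```

The job is handed in at about 27 s: all five pieces are in the pan, and the empty tray is back home against its stop with the latch closed and let go. The cream cast and the dropper bottle still measure where they were, but I did not re-measure the white cast. I also viewed 11 pictures, one over the limit of 10.

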